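# Hang the board basket on the balancer arm and swing it over the drip tray

### The job

Pick up the round wire basket of circuit boards by its knob and hang it by its collar in the fork of the spring-balanced arm, where the arm stands now; lower it gently and let go only when the arm has finished sinking under the weight. Then, with the basket hanging free, push the arm round on its stand until the basket hangs at rest over the middle of the plain undivided drip tray, and leave it there. Do not tip the basket or disturb the other things on the mat.

Things in the scene. Friction and masses are not known exactly. Their poses are not given: they have to be found in the camera images.
- basket_knob (a point): centre (half-way up) of the basket's black knob, an upright cylinder 26 mm in diameter, 44 mm tall, standing on the collar; 155 mm above the basket's underside. The loose round steel wire basket (98 mm diameter, 51 mm tall, boards fixed in it) stands on the mat (top at z = 3 mm). z is up the stem. Mass 0.32 to 0.50 kg, unknown.
- basket_collar (a point): centre of the underside of the basket's flat round collar (52 mm diameter, 8 mm thick), 125 mm above the basket's underside, 30 mm below the knob's centre. Under it a plain stem of 14 mm diameter runs down into the basket. z is up the stem.
- fork_seat (a point): where the collar belongs in the arm's steel fork: midway between the two tines, level with their tops (about 263 mm up when empty). Its x axis points level to the stand; the fork is open on the -x side. Gap 26 mm; tines 17 mm wide, 10 mm thick. 8 mm high lips on the tine tips (30 to 36 mm from here) and a 8 mm bridge behind (from 30 mm): bring the collar in above them, then lower it.
- push_block (a point): middle of the top face of the upright black block carrying the fork, on the arm's centre line, 68 mm behind the fork seat (towards the stand); block 20 mm wide across the arm, 46 mm long, 48 mm tall, top 24 mm above the fork seat. Its flat sides are a good place to push the arm round. Axes as fork_seat. Parallel links keep block and fork level as the arm sinks.
- stand_axis (a point): a point on the upright axis of the fixed stand, 222 mm above its underside; the arm swings round this axis, the fork seat on a circle of about 275 mm radius. The stand's head is 44 mm wide and ends about 263 mm up
- swing (a joint): angle of the arm about the stand's upright axis (rad): 0 = arm points to -x (to the robot), growing anticlockwise seen from above, limits -1.3 and 1.3. Friction (0.2 N m) holds it where it is left
- lift (a joint): how far the arm has sunk (rad): 0 = empty, up against its stop; limit 0.5. The links are 190 mm long, so 0.1 rad is about 19 mm at the fork. The spring gives about 2.75 N m per rad: the hung basket settles at about 0.2 to 0.33 rad (38 to 62 mm) by its weight. Let go too early it drops fast and bounces
- drip_tray: plain open steel tray without dividers, 150 x 150 mm, 30 mm tall, fixed on the mat to the left or right of the stand on the side towards the robot; origin at the centre of its underside
- parts_tray: bystander: low grey tray with six compartments, 140 x 120 x 24 mm, loose; origin at the centre of its underside
- board_clamp: bystander: blue clamp block with a board on it, 115 x 75 x 28 mm, loose; origin at the centre of its underside
- syringe: bystander: syringe standing on its flange, 48 mm wide at the foot, 110 mm tall, light and loose; origin at the centre of its underside
- board_a: bystander: loose circuit board 62 x 34 x 6 mm lying near the arm; origin at the centre of its underside
- board_b: bystander: loose circuit board 62 x 34 x 6 mm lying nearer the robot; origin at the centre of its underside
- screwdriver: bystander: screwdriver about 180 mm long lying at the left edge of the mat
- brush: bystander: brush about 170 mm long lying at the right edge of the mat
Things that resemble listed ones, but are neither listed nor needed, are in the scene too. What is shaped like the part that bears basket_knob but blue is not meant.

How it is judged:
By the outcome, as a careful person would: the job done as asked, in the order asked, and still so for the second after the job is handed in, with the robot touching nothing.
It also fails if it takes over 72 s, if anything falls off the work surface, if the arm or the gripper's body presses on something with over 40 N, if the wrist force passes 120 N, or if a joint passes its speed limit or range.

### The arm

A 6-joint arm with a two-finger parallel gripper is mounted at the origin on the work surface. World frame = base frame: x ahead of the robot, y to its left, z up, the work surface at z = 0. Lengths are in m, angles in rad, forces in N, time in s.
With the tool pointing down it reaches from about 0.425 to 0.95 m from the base axis. Payload 3.5 kg.
Tool frame: the origin (TCP) lies at the very end of the fingers, on their centre line; the grasp point (between the pads) lies 19 mm behind it; z points along the fingers, y is the line along which they close (so a half turn about z gives the same grasp; the last joint's range is limited). The gripper opens to 85 mm and grips with 20 to 120 N. Pads are 22 mm wide; open, the fingers measure 114 mm over their backs; the gripper's body (76 mm by 85 mm) begins 54 mm behind the grasp point. The pads swing forward as they close: fully open they stand 13 mm farther back than shut.
Start: joints at [1.058, 0.286, 1.577, -0, 1.279, -0.15], TCP at [0.24, 0.631, 0.231] pointing down, gripper open.
Joint ranges: [-2.77, 2.77], [-0.9, 2.22], [0.21, 2.48], [-1.53, 4.67], [0.24, 2.81], [-2.84, 2.84]. Speed limits (rad/s): [2.79, 2.79, 3.14, 3.14, 3.14, 3.14].

### API

Orientations are given as a unit quaternion [x, y, z, w].
In Python, from plant import ctrl, optics, sign_off gives the robot as it stands.
- The arm moves only by the shell command python3 -m creep 'ROWS' [FORCE]. ROWS is JSON, a list of rows, each an object of numbers: "x", "y", "z": the shift along the tool's x, y, z in mm; "rx", "ry", "rz": the turn, a rotation vector about the tool's x, y, z in degrees; "grip": the opening, from 0 (shut) to 1 (fully open). In form: [{"x": .., "y": .., "z": .., "rx": .., "ry": .., "rz": .., "grip": ..}, ...]. A call has exactly 10 rows; each row shifts and turns the commanded pose from where the row before left it, along the tool's axes as they then stand; what a row does not reach is not made up. A row lasts 1/12 s, in which the tool goes at most 41.7 mm and 7.16 degrees, less where a joint would pass 70% of its speed; a pose out of reach is approached as far as the arm can. A call with a gripper value outside its range is refused whole. The fingers move at their own pace and stop on an object; FORCE is the grip in N (left out, the last holds). Time passes only in rows, so rows that do not move let the fingers close, or fill a call up. It gives the time, the measured TCP pose, the force, the opening and the grip force at its end, in the units of the state.
- ctrl.get_state(): the state, without advancing time (a new reading comes with each control period).
- optics.read_camera(name): name is "scene" or "top"; returns a dict with "color" (420x560x3 uint8, blue, green, red), "K" (3x3 intrinsics, pixels), "D" ([k1, k2, p1, p2, k3] as OpenCV has them; the pictures are not rectified), "R" (3x3) and "t" (3): a world point X has camera coordinates R X + t. Camera axes: x right, y down, z forward; pixel columns grow to the right and rows downward; lengths in m; the calibration is good to about 2 mm. A picture is of the moment at which its call begins. There is no depth.
- sign_off(): hands the job in; it is judged then, once.
The state is a dict: "time": time; "qpos": joint angles; "dq": joint speeds; "joint_efforts": joint torques, N m; "eef_pos": TCP position; "tcp_rot": TCP orientation; "contact_force": force on the tool from outside, world axes, zero at the start; "wrist_torque": the same for the moment, N m; "opening": opening from 0.0 (shut) to 1.0 (fully open); "finger_force": force on a finger pad.
Only numpy, scipy, OpenCV 4.12 (cv2) and the standard library are available. Lean on these libraries where they do the work, as an engineer would, in place of code of your own. Each camera call takes 0.05 s, during which the arm holds its last target. There are 200 camera calls.

## Working session

There is one attempt and no reset: what is moved stays moved. The work goes in short steps, Python scripts to look and compute and a shell command to move; the robot and the scene stay as the last step left them, time stands still between calls to the robot, and variables do not carry over. Pictures are saved under pics/ and viewed, at most 10 in all, crops included, and the job is handed in when it is done.

```bash
mkdir -p pics
cat > h.py <<'E'
import numpy as np, cv2
from plant import ctrl, optics
def shot(n,save=None):
    c=optics.read_camera(n)
    for k in 'KDRt': c[k]=np.array(c[k],float)
    if save: cv2.imwrite('pics/'+save,c['color'])
    np.savez('pics/last_'+n+'.npz',**{k:np.array(c[k]) for k in ('color','K','D','R','t')})
    return c
def load(n): return dict(np.load('pics/last_'+n+'.npz'))
def ray(c,uv):
    p=cv2.undistortPoints(np.array([[uv]],float),c['K'],c['D'])[0,0]
    d=c['R'].T@np.array([p[0],p[1],1.]); return -c['R'].T@c['t'].ravel(), d/np.linalg.norm(d)
def plane(c,uv,z):
    o,d=ray(c,uv); return o+d*(z-o[2])/d[2]
def tri(c1,u1,c2,u2):
    o1,d1=ray(c1,u1);o2,d2=ray(c2,u2)
    s=np.linalg.lstsq(np.c_[d1,-d2],o2-o1,rcond=None)[0]
    a=o1+d1*s[0];b=o2+d2*s[1]; return (a+b)/2,np.linalg.norm(a-b)
def proj(c,X):
    return cv2.projectPoints(np.array([X],float),cv2.Rodrigues(c['R'])[0],c['t'].ravel(),c['K'],c['D'])[0].ravel()
E
python3 - <<'E'
from h import *
a=shot('scene','scene0.png');b=shot('top','top0.png')
for c in(a,b): print(-c['R'].T@c['t'].ravel(), c['K'][0,0],c['R'][2])
s=ctrl.get_state();print(s)
E
```

```text
[0.96755352 0.88695276 1.15521911] 456.7225745211173 [-0.32173778 -0.60054569 -0.73200388]
[0.27448232 0.08253672 1.62642733] 442.0502907524197 [ 0.17058352  0.01099147 -0.98528191]
{'time': 0.1, 'qpos': array([ 1.05794922e+00,  2.87100353e-01,  1.57808344e+00, -4.40749237e-05,
        1.27862688e+00, -1.50005310e-01]), 'dq': array([ 0.00071924, -0.00295967, -0.00354535, -0.00145376,  0.00025914,
       -0.00020083]), 'joint_efforts': array([ 6.85956347e-04, -4.07291615e+01, -2.93704265e+01, -1.67493167e-04,
        3.37789235e-03,  2.58570765e-06]), 'eef_pos': array([0.23925528, 0.63050745, 0.23004139]), 'tcp_rot': array([ 1.80420958e-01,  9.83588861e-01, -1.05551691e-03, -3.40912965e-04]), 'contact_force': array([-0.59581752,  0.0233411 , -0.44232428]), 'wrist_torque': array([ 0.06495262,  0.03665748, -0.02956833]), 'finger_force': 0.0, 'opening': 1.0032001684370617}
```

View pics/scene0.png

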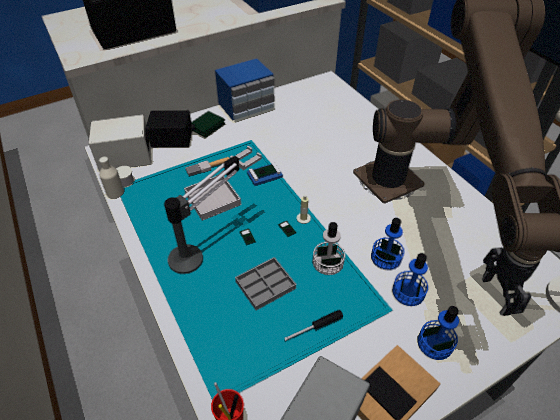

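View pics/top0.png

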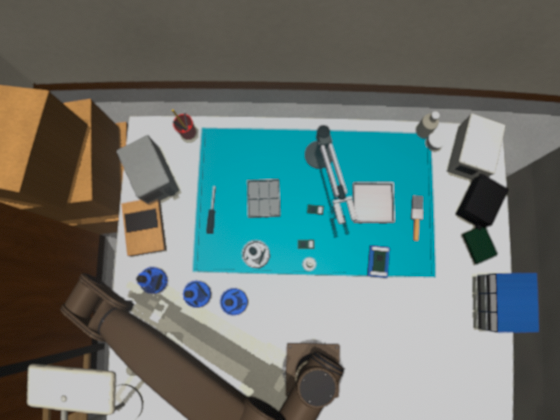

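The scene view shows one steel basket at about (328,258), with its knob at (333,231); in the top view it is at (256,253). There are three blue look-alikes at scene (388,252), (409,288) and (438,338). The steel basket fits, because blue is excluded. The fork is near top (342,212) and scene (235,163). The drip tray is the plain one at top (374,202); the grey one at (264,198) has compartments. I'll enlarge these to confirm.

Run:
```python
from h import *
a=load('scene')['color'];b=load('top')['color']
def cr(i,x,y,w,h,s): return cv2.resize(i[y:y+h,x:x+w],None,fx=s,fy=s,interpolation=cv2.INTER_CUBIC)
# each 400x300 : region 80x60 at 5x
A=cr(a,290,215,80,60,5);B=cr(b,220,225,80,60,5);C=cr(a,160,145,100,75,4);D=cr(b,305,170,80,60,5)
cv2.imwrite('pics/crop1.png',np.vstack([np.hstack([A,B]),np.hstack([C,D])]))
```

```text
(no output)
```

View pics/crop1.png

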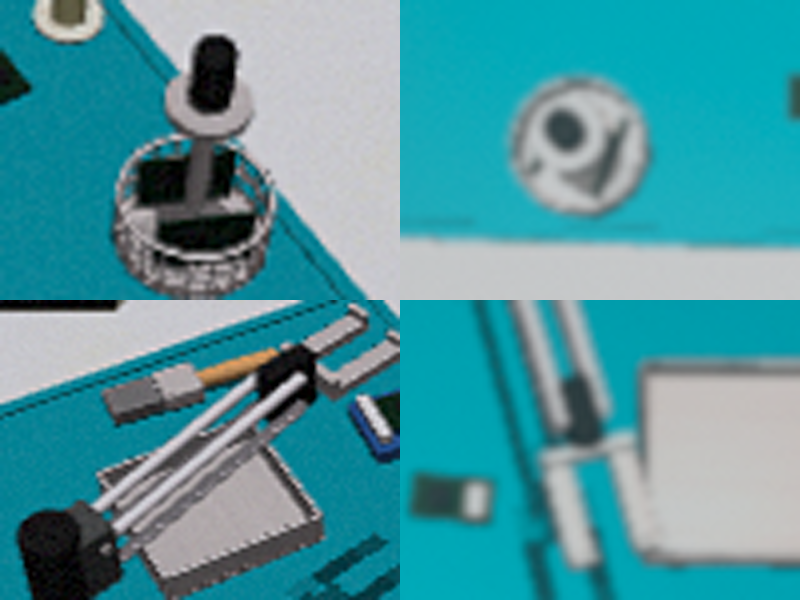

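Confirmed: the steel basket with black knob on a grey collar, and the undivided tray. The fork opens toward the robot. Next I'll measure.

Run:
```python
from h import *
a=load('scene');b=load('top')
def dark(c,x0,y0,x1,y1,th=60):
    m=(c['color'][y0:y1,x0:x1].max(2)<th).astype(np.uint8)
    n,l,s,ce=cv2.connectedComponentsWithStats(m)
    i=1+np.argmax(s[1:,4]); return ce[i]+[x0,y0], s[i]+[x0,y0,0,0,0]
ks,s1=dark(a,322,218,344,238);kt,s2=dark(b,246,244,260,258,90)
print('knob',ks,s1,kt,s2,tri(a,ks,b,kt),plane(a,ks,.158),plane(b,kt,.158))
bs,s3=dark(a,222,154,242,175);bt,s4=dark(b,336,184,347,200,90)
print('block',bs,s3,bt,s4,tri(a,bs,b,bt),plane(b,bt,.270))
hs,s5=dark(a,160,195,190,222);ht,s6=dark(b,312,122,332,150,70)
print('head',hs,s5,ht,s6,plane(b,(323.5,131),.266))
f=lambda x,y:((x-400)/5+305-.4,(y-300)/5+170-.4)
# tines: inner/outer corners from crop
for n,p in dict(Ltip=(585,562),Lroot=(560,465),Rtip=(655,552),Rroot=(627,455),blk=(582,408)).items(): print(n,plane(b,f(*p),.266).round(4))
g=lambda x,y:(x/4+160-.4,(y-300)/4+145-.4)
for n,p in dict(tinefar=(360,318),tinenear=(395,345),blktop=(287,362)).items(): print(n,plane(a,g(*p),.274 if n[0]=='t' else .290).round(4))
# drip tray: mask light grey in top
for n,(x0,y0,x1,y1) in dict(drip=(340,170,405,235),parts=(240,170,290,225)).items():
    im=cv2.cvtColor(b['color'][y0:y1,x0:x1],cv2.COLOR_BGR2HSV); m=((im[...,1]<80)).astype(np.uint8)
    m=cv2.morphologyEx(m,cv2.MORPH_OPEN,np.ones((15,15)))
    c=max(cv2.findContours(m,0,2)[0],key=cv2.contourArea); r=cv2.minAreaRect(c); box=cv2.boxPoints(r)+[x0,y0]
    w=np.array([plane(b,q,.03) for q in box]);print(n,r,box.round(1).tolist(),w.round(3).tolist(),w.mean(0),np.linalg.norm(w[0]-w[1]),np.linalg.norm(w[1]-w[2]))
```

```text
knob [332.22321429 229.4375    ] [328 222   9  16 112] [252.5483871  250.77419355] [250 248   6   7  31] (array([0.40839694, 0.21392497, 0.15432749]), np.float64(0.002572738955169024)) [0.41141786 0.2155557  0.158     ] [0.40708359 0.21442647 0.158     ]
block [231.67320261 163.95424837] [224 156  16  19 153] [340.72463768 192.42028986] [338 185   7  14  69] (array([ 0.58847215, -0.06668333,  0.26682992]), np.float64(0.0008001577520225846)) [ 0.5873977  -0.06610676  0.27      ]
head [176.05263158 209.5877193 ] [164 198  26  24 456] [322.6875     132.39285714] [317 126  12  16 112] [ 0.79175069 -0.01034989  0.266     ]
Ltip [ 0.4938 -0.0696  0.266 ]
Lroot [ 0.5552 -0.0537  0.266 ]
Rtip [ 0.5012 -0.1135  0.266 ]
Rroot [ 0.5627 -0.0959  0.266 ]
blk [ 0.5923 -0.0674  0.266 ]
tinefar [ 0.5154 -0.0945  0.274 ]
tinenear [ 0.5068 -0.0536  0.274 ]
blktop [ 0.5922 -0.0579  0.29  ]
drip ((31.0, 32.0), (40.0, 44.0), 90.0) [[349.0, 182.0], [393.0, 182.0], [393.0, 222.0], [349.0, 222.0]] [[0.683, -0.123, 0.03], [0.688, -0.289, 0.03], [0.536, -0.286, 0.03], [0.533, -0.123, 0.03]] [ 0.60999003 -0.20535325  0.03      ] 0.16567435038148542 0.15160880268456497
parts ((23.5, 28.5), (35.0, 31.0), 90.0) [[248.0, 181.0], [279.0, 181.0], [279.0, 216.0], [248.0, 216.0]] [[0.678, 0.253, 0.03], [0.681, 0.137, 0.03], [0.549, 0.134, 0.03], [0.546, 0.247, 0.03]] [0.61346873 0.19287634 0.03      ] 0.11555478244480111 0.13211618498000038
```

```bash
python3 -m creep '[{"x":-10,"y":-12,"grip":1},{"x":-22,"y":-24},{"x":-22,"y":-24},{"x":-22,"y":-24},{"x":-22,"y":-24},{"x":-22,"y":-24},{"x":-22,"y":-24},{"x":-22,"y":-24},{"x":-22,"y":-24},{"x":-22,"y":-24}]' 30
python3 -m creep '[{"x":-22,"y":-24},{"x":-22,"y":-24},{"x":-22,"y":-24},{"x":-22,"y":-24},{"x":-10,"y":-9},{"rz":7},{"rz":7},{"rz":7},{"rz":7},{"rz":7}]'
python3 -m creep '[{"rz":7},{"rz":7},{"rz":7},{"rz":7},{"rz":7},{"rz":7},{"rz":7},{"rz":7},{"rz":7},{"rz":7}]'
python3 -m creep '[{"rz":7},{"rz":7},{"rz":7},{"rz":7},{"rz":7},{"rz":4},{},{},{},{}]'
python3 - <<'E'
from h import *
s=ctrl.get_state();from scipy.spatial.transform import Rotation as Ro
R=Ro.from_quat(s['tcp_rot']).as_matrix();print(s['qpos'].round(3),R.round(4).tolist())
print('move to knob mm (tool):',R.T@(np.array([.409,.2145,.141])-s['eef_pos'])*1000)
a=shot('scene');b=shot('top')
A=cv2.resize(a['color'][140:260,150:350],None,fx=4,fy=4,interpolation=cv2.INTER_CUBIC);cv2.imwrite('pics/crop2.png',A)
E
```

```text
[ 1.058  0.287  1.578 -0.     1.279 -0.15 ] [[-0.9349, 0.3549, -0.0011], [0.3549, 0.9349, -0.002], [0.0003, -0.0022, -1.0]]
move to knob mm (tool): [-306.36921385 -328.48148291   89.67530092]$[0]: bad value
$[0]: bad value
$[0]: bad value
$[0]: bad value
```

View pics/crop2.png

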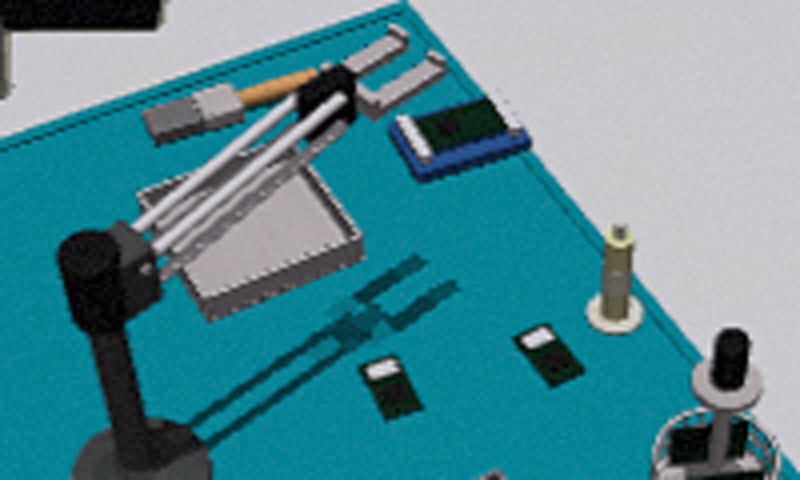

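No movement yet: the rows need every key. The crop shows the fork tips at about (392,35) and (437,58) in crop pixels, the block at (330,100), and the stand head at (95,270).

```bash
python3 -m creep '[{"x":-10,"y":-12,"z":0,"rx":0,"ry":0,"rz":0,"grip":1},{"x":-22,"y":-24,"z":0,"rx":0,"ry":0,"rz":0,"grip":1},{"x":-22,"y":-24,"z":0,"rx":0,"ry":0,"rz":0,"grip":1},{"x":-22,"y":-24,"z":0,"rx":0,"ry":0,"rz":0,"grip":1},{"x":-22,"y":-24,"z":0,"rx":0,"ry":0,"rz":0,"grip":1},{"x":-22,"y":-24,"z":0,"rx":0,"ry":0,"rz":0,"grip":1},{"x":-22,"y":-24,"z":0,"rx":0,"ry":0,"rz":0,"grip":1},{"x":-22,"y":-24,"z":0,"rx":0,"ry":0,"rz":0,"grip":1},{"x":-22,"y":-24,"z":0,"rx":0,"ry":0,"rz":0,"grip":1},{"x":-22,"y":-24,"z":0,"rx":0,"ry":0,"rz":0,"grip":1}]' 30 && python3 -m creep '[{"x":-22,"y":-24,"z":0,"rx":0,"ry":0,"rz":0,"grip":1},{"x":-22,"y":-24,"z":0,"rx":0,"ry":0,"rz":0,"grip":1},{"x":-22,"y":-24,"z":0,"rx":0,"ry":0,"rz":0,"grip":1},{"x":-22,"y":-24,"z":0,"rx":0,"ry":0,"rz":0,"grip":1},{"x":-10,"y":-9,"z":0,"rx":0,"ry":0,"rz":0,"grip":1},{"x":0,"y":0,"z":0,"rx":0,"ry":0,"rz":7,"grip":1},{"x":0,"y":0,"z":0,"rx":0,"ry":0,"rz":7,"grip":1},{"x":0,"y":0,"z":0,"rx":0,"ry":0,"rz":7,"grip":1},{"x":0,"y":0,"z":0,"rx":0,"ry":0,"rz":7,"grip":1},{"x":0,"y":0,"z":0,"rx":0,"ry":0,"rz":7,"grip":1}]' && python3 -m creep '[{"x":0,"y":0,"z":0,"rx":0,"ry":0,"rz":7,"grip":1},{"x":0,"y":0,"z":0,"rx":0,"ry":0,"rz":7,"grip":1},{"x":0,"y":0,"z":0,"rx":0,"ry":0,"rz":7,"grip":1},{"x":0,"y":0,"z":0,"rx":0,"ry":0,"rz":7,"grip":1},{"x":0,"y":0,"z":0,"rx":0,"ry":0,"rz":7,"grip":1},{"x":0,"y":0,"z":0,"rx":0,"ry":0,"rz":7,"grip":1},{"x":0,"y":0,"z":0,"rx":0,"ry":0,"rz":7,"grip":1},{"x":0,"y":0,"z":0,"rx":0,"ry":0,"rz":7,"grip":1},{"x":0,"y":0,"z":0,"rx":0,"ry":0,"rz":7,"grip":1},{"x":0,"y":0,"z":0,"rx":0,"ry":0,"rz":7,"grip":1}]' && python3 -m creep '[{"x":0,"y":0,"z":0,"rx":0,"ry":0,"rz":7,"grip":1},{"x":0,"y":0,"z":0,"rx":0,"ry":0,"rz":7,"grip":1},{"x":0,"y":0,"z":0,"rx":0,"ry":0,"rz":7,"grip":1},{"x":0,"y":0,"z":0,"rx":0,"ry":0,"rz":7,"grip":1},{"x":0,"y":0,"z":0,"rx":0,"ry":0,"rz":7,"grip":1},{"x":0,"y":0,"z":0,"rx":0,"ry":0,"rz":4,"grip":1},{"x":0,"y":0,"z":0,"rx":0,"ry":0,"rz":0,"grip":1},{"x":0,"y":0,"z":0,"rx":0,"ry":0,"rz":0,"grip":1},{"x":0,"y":0,"z":0,"rx":0,"ry":0,"rz":0,"grip":1},{"x":0,"y":0,"z":0,"rx":0,"ry":0,"rz":0,"grip":1}]'
cat >> h.py <<'E'
from scipy.spatial.transform import Rotation as Ro
def st(target=None):
    s=ctrl.get_state();R=Ro.from_quat(s['tcp_rot']).as_matrix()
    print('t',round(s['time'],2),'tcp',(s['eef_pos']*1e3).round(1),'yaw',np.degrees(np.arctan2(R[1,0],R[0,0])).round(1),'q',s['qpos'].round(2),'F',s['contact_force'].round(1),'op',round(s['opening'],3),'ff',round(s['finger_force'],1))
    if target is not None: print('tool-mm',(R.T@(np.array(target)-s['eef_pos'])*1000).round(1))
    return s,R
E
python3 - <<'E'
from h import *
st([.409,.2145,.141])
a=shot('scene');b=shot('top')
g=lambda x,y:((x+.5)/4-.5+150,(y+.5)/4-.5+140)
# fork details: scene, lip tops, z=.274 (tines' top .266? use .271)
for n,p,z in [('lipfar outer-top',(393,28),.271),('lipnear',(433,52),.271),('blktop c',(328,84),.287),('blk topleft',(300,92),.287),('head top',(88,245),.263),('base c',(143,450),.012)]: print(n,plane(a,g(*p),z).round(4),proj(b,plane(a,g(*p),z)).round(1))
B=cv2.resize(b['color'][120:240,300:420],None,fx=5,fy=5,interpolation=cv2.INTER_CUBIC);C=cv2.resize(b['color'][225:285,240:280],None,fx=5,fy=5,interpolation=cv2.INTER_CUBIC)
C=np.vstack([C,np.zeros((300,200,3),np.uint8)]);cv2.imwrite('pics/crop3.png',np.hstack([B,C]))
E
```

```text
time: 1.03
eef_pos: [0.3532, 0.3426, 0.2312]
tcp_rot: [0.18, 0.984, -0.0, 0.0]
contact_force: [0.3, -0.4, -0.7]
opening: 1.0
finger_force: 0.0
time: 1.87
eef_pos: [0.4073, 0.211, 0.2312]
tcp_rot: [0.471, 0.882, -0.0, -0.0]
contact_force: [1.6, 0.2, -0.1]
opening: 0.998
finger_force: 0.0
time: 2.7
eef_pos: [0.4072, 0.2111, 0.2312]
tcp_rot: [0.892, 0.453, -0.0, -0.0]
contact_force: [0.6, -0.4, -0.8]
opening: 1.003
finger_force: 0.0
time: 3.53
eef_pos: [0.4074, 0.2111, 0.2313]
tcp_rot: [0.991, 0.133, -0.0, 0.0]
contact_force: [0.3, -0.4, 0.5]
opening: 1.001
finger_force: 0.0
t 3.53 tcp [407.4 211.1 231.3] yaw 15.3 q [ 0.26 -0.21  2.09 -0.    1.26  1.56] F [ 0.3 -0.4  0.5] op 1.001 ff 0.0
tool-mm [ 2.4 -2.8 90.3]
lipfar outer-top [ 0.5131 -0.111   0.271 ] [355. 216.]
lipnear [ 0.4996 -0.0707  0.271 ] [342.1 219.9]
blktop c [ 0.5912 -0.0587  0.287 ] [339.  189.9]
blk topleft [ 0.6127 -0.0606  0.287 ] [339.6 183.3]
head top [ 0.7964 -0.0131  0.263 ] [324.3 130. ]
base c [ 0.7891 -0.0294  0.012 ] [323.8 155.6]
```

View pics/crop3.png

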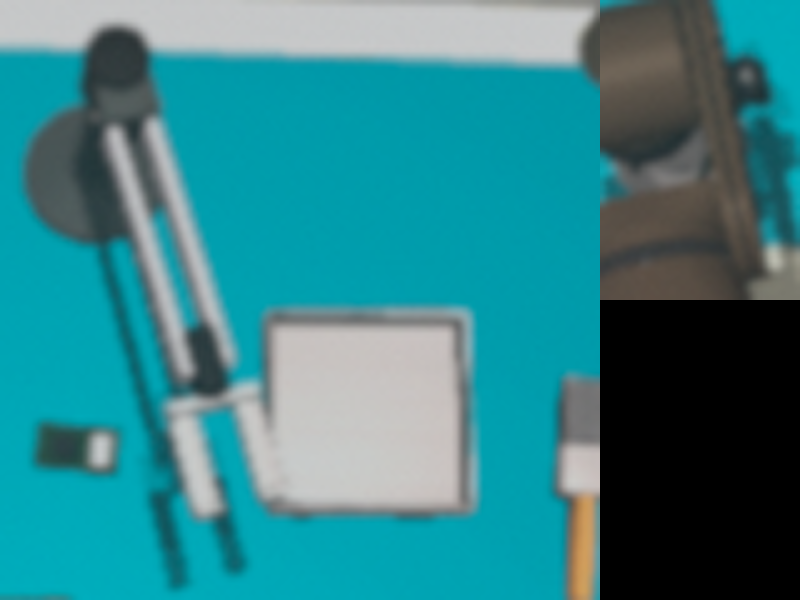

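Run:
```python
from h import *
b=load('top')
f=lambda p:((p[0]+.5)/5-.5+300,(p[1]+.5)/5-.5+120)
P=lambda p,z:plane(b,f(p),z)[:2]
h=P((118,57),.263);base=P((94,174),.012);print('head',h,'base',base)
tr=[P(p,.033) for p in((266,312),(471,312),(473,510),(265,508))];print('tray',np.round(tr,4).tolist(),np.mean(tr,0))
for z in(.263,.266):
    LT,RT,LR,RR=[P(p,z) for p in((209,515),(276,500),(185,412),(250,396))]
    t=(LT+RT)/2;r=(LR+RR)/2;d=(r-t);print(z,'tip',t,'root',r,'len',np.linalg.norm(d),'ang',np.degrees(np.arctan2(d[1],d[0])),'gapc',np.linalg.norm(LT-RT),np.linalg.norm(LR-RR), 'dist head-tip',np.linalg.norm(h-t),'seat',t+.035*d/np.linalg.norm(d))
```

```text
head [ 0.79286514 -0.00957693] base [ 0.7933862  -0.00896594]
tray [[0.6829, -0.137], [0.6872, -0.2912], [0.5374, -0.2899], [0.5353, -0.1361]] [ 0.61068924 -0.21354479]
0.263 tip [ 0.49764712 -0.09040364] root [ 0.56341055 -0.07449462] len 0.06766036683247367 ang 13.599319518619527 gapc 0.04336040817601485 0.042637929509800096 dist head-tip 0.3060827270063116 seat [ 0.53166586 -0.08217407]
0.266 tip [ 0.49715609 -0.09002311] root [ 0.56277481 -0.0741491 ] len 0.06751149120442151 ang 13.599319518619522 gapc 0.043265000653088075 0.042544111683622335 dist head-tip 0.30645625237152374 seat [ 0.53117482 -0.08179354]
```

```bash
python3 -m creep '[{"x":2,"y":-3,"z":5,"rx":0,"ry":0,"rz":0,"grip":1},{"x":0,"y":0,"z":10,"rx":0,"ry":0,"rz":0,"grip":1},{"x":0,"y":0,"z":15,"rx":0,"ry":0,"rz":0,"grip":1},{"x":0,"y":0,"z":15,"rx":0,"ry":0,"rz":0,"grip":1},{"x":0,"y":0,"z":15,"rx":0,"ry":0,"rz":0,"grip":1},{"x":0,"y":0,"z":10,"rx":0,"ry":0,"rz":0,"grip":1},{"x":0,"y":0,"z":10,"rx":0,"ry":0,"rz":0,"grip":1},{"x":0,"y":0,"z":5,"rx":0,"ry":0,"rz":0,"grip":1},{"x":0,"y":0,"z":3,"rx":0,"ry":0,"rz":0,"grip":1},{"x":0,"y":0,"z":0,"rx":0,"ry":0,"rz":0,"grip":1}]'
python3 - <<'E'
from h import *
st([.409,.2145,.141]); a=shot('scene'); cv2.imwrite('pics/crop4.png',cv2.resize(a['color'][170:290,270:430],None,fx=5,fy=5,interpolation=cv2.INTER_CUBIC))
E
```

```text
time: 4.47
eef_pos: [0.4084, 0.2145, 0.1428]
tcp_rot: [0.991, 0.132, -0.0, 0.0]
contact_force: [-0.2, -1.2, -0.5]
opening: 1.001
finger_force: 0.0
t 4.47 tcp [408.4 214.5 142.8] yaw 15.2 q [ 0.26 -0.1   2.16  0.    1.08  1.57] F [-0.2 -1.2 -0.5] op 1.001 ff 0.0
tool-mm [0.6 0.2 1.8]
```

View pics/crop4.png

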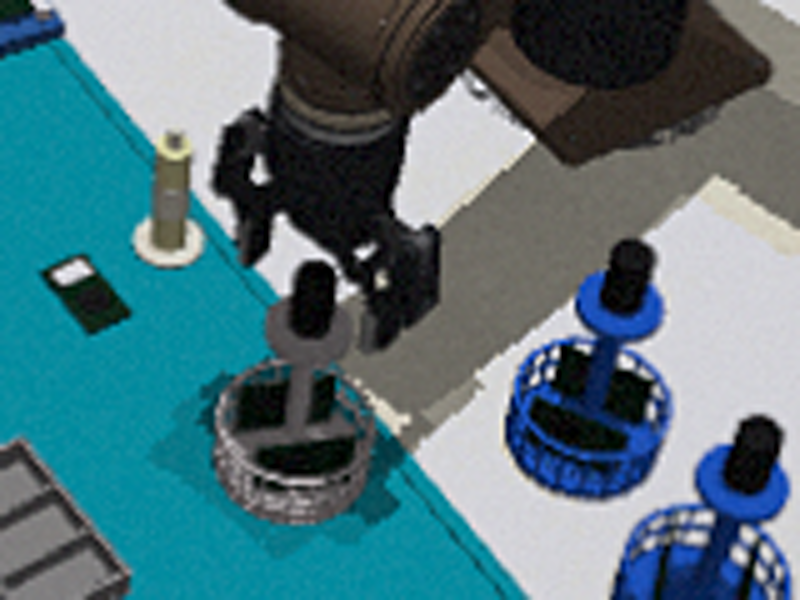

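The open fingers stand either side of the steel basket's knob (crop ~(313,300)), so I'm closing.

```bash
python3 -m creep '[{"x":0,"y":0,"z":2,"rx":0,"ry":0,"rz":0,"grip":0.5},{"x":0,"y":0,"z":0,"rx":0,"ry":0,"rz":0,"grip":0.42},{"x":0,"y":0,"z":0,"rx":0,"ry":0,"rz":0,"grip":0.38},{"x":0,"y":0,"z":0,"rx":0,"ry":0,"rz":0,"grip":0.35},{"x":0,"y":0,"z":0,"rx":0,"ry":0,"rz":0,"grip":0.32},{"x":0,"y":0,"z":0,"rx":0,"ry":0,"rz":0,"grip":0.2},{"x":0,"y":0,"z":0,"rx":0,"ry":0,"rz":0,"grip":0.1},{"x":0,"y":0,"z":0,"rx":0,"ry":0,"rz":0,"grip":0.1},{"x":0,"y":0,"z":0,"rx":0,"ry":0,"rz":0,"grip":0.1},{"x":0,"y":0,"z":0,"rx":0,"ry":0,"rz":0,"grip":0.1}]' 40
python3 -c "from h import *;st()"
```

```text
time: 5.35
eef_pos: [0.4088, 0.2148, 0.1417]
tcp_rot: [0.991, 0.132, 0.0, -0.0]
contact_force: [-0.3, 1.9, 2.5]
opening: 0.294
finger_force: 39.5
t 5.35 tcp [408.8 214.8 141.7] yaw 15.2 q [ 0.26 -0.1   2.16  0.    1.07  1.57] F [-0.3  1.9  2.5] op 0.294 ff 39.5
```

```bash
python3 -m creep '[{"x":0,"y":0,"z":-5,"rx":0,"ry":0,"rz":0,"grip":0.1},{"x":0,"y":0,"z":-10,"rx":0,"ry":0,"rz":0,"grip":0.1},{"x":0,"y":0,"z":-15,"rx":0,"ry":0,"rz":0,"grip":0.1},{"x":0,"y":0,"z":-20,"rx":0,"ry":0,"rz":0,"grip":0.1},{"x":0,"y":0,"z":-22,"rx":0,"ry":0,"rz":0,"grip":0.1},{"x":0,"y":0,"z":-22,"rx":0,"ry":0,"rz":0,"grip":0.1},{"x":0,"y":0,"z":-22,"rx":0,"ry":0,"rz":0,"grip":0.1},{"x":0,"y":0,"z":-22,"rx":0,"ry":0,"rz":0,"grip":0.1},{"x":0,"y":0,"z":-18,"rx":0,"ry":0,"rz":0,"grip":0.1},{"x":0,"y":0,"z":-8,"rx":0,"ry":0,"rz":0,"grip":0.1}]' 60
python3 - <<'E'
from h import *
st([.46,.06,.31])
s,R=st([.455,-.103,.31])
E
```

```text
time: 6.18
eef_pos: [0.4092, 0.2145, 0.3083]
tcp_rot: [0.991, 0.132, 0.002, -0.0]
contact_force: [0.2, -0.2, -2.8]
opening: 0.297
finger_force: 59.0
t 6.18 tcp [409.2 214.5 308.3] yaw 15.2 q [ 0.26 -0.26  1.99 -0.    1.41  1.57] F [ 0.2 -0.2 -2.8] op 0.297 ff 59.0
tool-mm [  8.5 162.5  -1.6]
t 6.18 tcp [409.2 214.5 308.3] yaw 15.2 q [ 0.26 -0.26  1.99 -0.    1.41  1.57] F [ 0.2 -0.2 -2.8] op 0.297 ff 59.0
tool-mm [-39.1 318.4  -1.7]
```

```bash
python3 -m creep '[{"x":0,"y":5,"z":0,"rx":0,"ry":0,"rz":0,"grip":0.1},{"x":1,"y":12,"z":0,"rx":0,"ry":0,"rz":0,"grip":0.1},{"x":1,"y":18,"z":0,"rx":0,"ry":0,"rz":0,"grip":0.1},{"x":1,"y":22,"z":0,"rx":0,"ry":0,"rz":0,"grip":0.1},{"x":1,"y":22,"z":0,"rx":0,"ry":0,"rz":0,"grip":0.1},{"x":1,"y":22,"z":0,"rx":0,"ry":0,"rz":0,"grip":0.1},{"x":1,"y":22,"z":0,"rx":0,"ry":0,"rz":0,"grip":0.1},{"x":1,"y":22,"z":0,"rx":0,"ry":0,"rz":0,"grip":0.1},{"x":1,"y":20,"z":0,"rx":0,"ry":0,"rz":0,"grip":0.1},{"x":-2,"y":20,"z":0,"rx":0,"ry":0,"rz":0,"grip":0.1}]' && python3 -m creep '[{"x":-5,"y":20,"z":0,"rx":0,"ry":0,"rz":0,"grip":0.1},{"x":-6,"y":20,"z":0,"rx":0,"ry":0,"rz":0,"grip":0.1},{"x":-7,"y":20,"z":0,"rx":0,"ry":0,"rz":0,"grip":0.1},{"x":-7,"y":20,"z":0,"rx":0,"ry":0,"rz":0,"grip":0.1},{"x":-7,"y":18,"z":0,"rx":0,"ry":0,"rz":0,"grip":0.1},{"x":-6,"y":16,"z":0,"rx":0,"ry":0,"rz":0,"grip":0.1},{"x":-4,"y":12,"z":0,"rx":0,"ry":0,"rz":0,"grip":0.1},{"x":-2,"y":6,"z":0,"rx":0,"ry":0,"rz":0,"grip":0.1},{"x":-1,"y":1,"z":0,"rx":0,"ry":0,"rz":0,"grip":0.1},{"x":0,"y":0,"z":0,"rx":0,"ry":0,"rz":0,"grip":0.1}]'
python3 - <<'E'
from h import *
s,R=st([.528,-.083,.31])
a=shot('scene');b=shot('top')
A=cv2.resize(a['color'][130:205,190:290],None,fx=8,fy=8,interpolation=cv2.INTER_CUBIC);cv2.imwrite('pics/crop5.png',A)
# proj of supposed fork seat & tine tips, collar centre
E
```

```text
time: 7.02
eef_pos: [0.4623, 0.0362, 0.3029]
tcp_rot: [0.991, 0.132, -0.002, -0.0]
contact_force: [-0.9, -0.1, -3.1]
opening: 0.288
finger_force: 59.2
time: 7.85
eef_pos: [0.4538, -0.1025, 0.3041]
tcp_rot: [0.991, 0.132, -0.001, -0.001]
contact_force: [0.3, 0.0, -3.1]
opening: 0.289
finger_force: 59.2
t 7.85 tcp [ 453.8 -102.5  304.1] yaw 15.2 q [-0.44 -0.24  1.98  0.    1.4   0.87] F [ 0.3  0.  -3.1] op 0.289 ff 59.2
tool-mm [76.7  0.6 -6. ]
```

View pics/crop5.png

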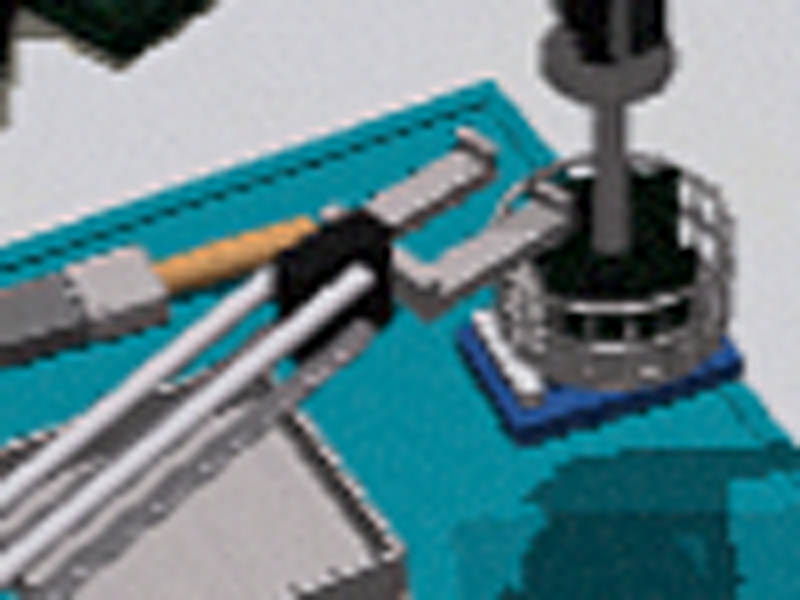

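Run:
```python
from h import *
a=load('scene')
g=lambda p:((p[0]+.5)/8-.5+190,(p[1]+.5)/8-.5+130)
print('collar', plane(a,g((608,58)),.290), 'expected px', [((proj(a,X)-[190,130])*8).round(0).tolist() for X in ([.4538,-.1025,.2904],[.4538,-.1025,.2984])])
ex=np.array([np.cos(np.radians(15.2)),np.sin(np.radians(15.2))]);ey=np.array([-ex[1],ex[0]])
for z in (.271,.274):
    F,N=[plane(a,g(p),z)[:2] for p in((477,141),(554,193))]
    m=(F+N)/2; d=F-N; print(z,F.round(4),N.round(4),'mid',m,'gap',np.linalg.norm(d),'perp ang',np.degrees(np.arctan2(d[0],-d[1])),'seat',m+.033*ex)
# predicted pixels for the assumed seat
for z in(.263,.266):
  for S in ([.528,-.083],[.5315,-.082]):
    S=np.array(S); pts=[np.r_[S-.036*ex+s*.0215*ey,z+.008] for s in(-1,1)]+[np.r_[S+.068*ex,z+.024]]
    print(z,S,[((proj(a,X)-[190,130])*8).round(0).tolist() for X in pts])
```

```text
collar [ 0.45444991 -0.10539834  0.29      ] expected px [[610.0, 57.0], [609.0, 40.0]]
0.271 [ 0.5108 -0.1066] [ 0.4994 -0.065 ] mid [ 0.50512451 -0.08577577] gap 0.04314478316796471 perp ang 15.307937580477208 seat [ 0.53697005 -0.07712353]
0.274 [ 0.5124 -0.1032] [ 0.501  -0.0617] mid [ 0.50669345 -0.08247547] gap 0.042998400502727026 perp ang 15.307937580477189 seat [ 0.53853899 -0.07382323]
0.263 [ 0.528 -0.083] [[494.0, 118.0], [570.0, 170.0], [319.0, 237.0]]
0.263 [ 0.5315 -0.082 ] [[487.0, 123.0], [563.0, 174.0], [312.0, 242.0]]
0.266 [ 0.528 -0.083] [[493.0, 112.0], [570.0, 163.0], [319.0, 231.0]]
0.266 [ 0.5315 -0.082 ] [[486.0, 116.0], [563.0, 168.0], [311.0, 235.0]]
```

The collar is level with z≈0.290, above the lips, with its underside at crop ~(608,58). The fork tips are at (477,141) and (554,193). I'll move halfway in and look again.

```bash
python3 -m creep '[{"x":3,"y":-1,"z":0,"rx":0,"ry":0,"rz":0,"grip":0.1},{"x":6,"y":-1,"z":0,"rx":0,"ry":0,"rz":0,"grip":0.1},{"x":8,"y":0,"z":0,"rx":0,"ry":0,"rz":0,"grip":0.1},{"x":9,"y":0,"z":0,"rx":0,"ry":0,"rz":0,"grip":0.1},{"x":9,"y":0,"z":0,"rx":0,"ry":0,"rz":0,"grip":0.1},{"x":9,"y":0,"z":0,"rx":0,"ry":0,"rz":0,"grip":0.1},{"x":6,"y":0,"z":0,"rx":0,"ry":0,"rz":0,"grip":0.1},{"x":3,"y":0,"z":0,"rx":0,"ry":0,"rz":0,"grip":0.1},{"x":0,"y":0,"z":0,"rx":0,"ry":0,"rz":0,"grip":0.1},{"x":0,"y":0,"z":0,"rx":0,"ry":0,"rz":0,"grip":0.1}]'
python3 - <<'E'
from h import *
s,R=st([.534,-.0795,.304])
a=shot('scene');b=shot('top')
A=cv2.resize(a['color'][135:180,225:285],None,fx=10,fy=10,interpolation=cv2.INTER_CUBIC)
cv2.imwrite('pics/crop6.png',A)
E
```

```text
time: 8.78
eef_pos: [0.505, -0.0867, 0.3051]
tcp_rot: [0.991, 0.132, -0.0, -0.0]
contact_force: [0.5, 0.1, -2.7]
opening: 0.291
finger_force: 59.2
t 8.78 tcp [505.  -86.7 305.1] yaw 15.2 q [-0.37 -0.13  1.88 -0.    1.39  0.94] F [ 0.5  0.1 -2.7] op 0.291 ff 59.2
tool-mm [29.9  0.7  1.1]
```

View pics/crop6.png

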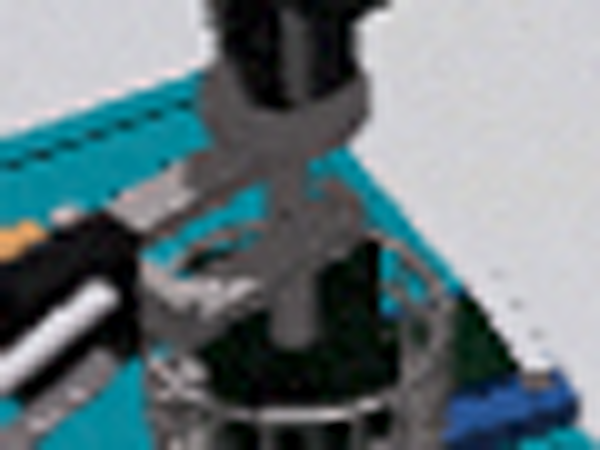

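Run:
```python
from h import *
a=load('scene')
q=lambda X:((proj(a,X)-[225,135])*10+4.5).round(0)
ex=np.array([np.cos(np.radians(15.2)),np.sin(np.radians(15.2))]);ey=np.array([-ex[1],ex[0]])
T=np.array([.505,-.0867])
print('collar under/top, stem263, stem basket', q([*T,.2914]),q([*T,.2994]),q([*T,.263]),q([*T,.2]))
for S in([.528,-.083],[.534,-.0795],[.537,-.077]):
  S=np.array(S)
  L=lambda u,v,z:q([*(S+u*ex+v*ey),z]).tolist()
  print(S,'near inner edge root/tip',L(.03,.013,.263),L(-.03,.013,.263),'near outer root/tip',L(.03,.030,.263),L(-.036,.03,.263),'far inner',L(.03,-.013,.263),L(-.03,-.013,.263),'bridge near end bottom corner',L(.03,.03,.253),'lip near outer-end corner',L(-.036,.03,.271),L(-.036,.013,.271))
```

```text
collar under/top, stem263, stem basket [291. 104.] [290.  83.] [294. 177.] [301. 333.]
[ 0.528 -0.083] near inner edge root/tip [186.0, 274.0] [334.0, 183.0] near outer root/tip [224.0, 301.0] [387.0, 200.0] far inner [128.0, 233.0] [277.0, 144.0] bridge near end bottom corner [225.0, 327.0] lip near outer-end corner [386.0, 179.0] [348.0, 154.0]
[ 0.534  -0.0795] near inner edge root/tip [173.0, 287.0] [322.0, 196.0] near outer root/tip [211.0, 315.0] [375.0, 213.0] far inner [115.0, 246.0] [264.0, 157.0] bridge near end bottom corner [213.0, 340.0] lip near outer-end corner [374.0, 192.0] [336.0, 166.0]
[ 0.537 -0.077] near inner edge root/tip [167.0, 296.0] [317.0, 204.0] near outer root/tip [206.0, 323.0] [370.0, 221.0] far inner [110.0, 254.0] [259.0, 164.0] bridge near end bottom corner [207.0, 348.0] lip near outer-end corner [369.0, 200.0] [331.0, 174.0]
```

Run:
```python
from h import *
a=load('scene');A=cv2.resize(a['color'][135:180,225:285],None,fx=13,fy=13,interpolation=cv2.INTER_CUBIC)
A=cv2.convertScaleAbs(A,alpha=1.9,beta=25)
for i in range(0,60,5): cv2.putText(A,str(i*10),(i*13,10),0,.35,(0,0,255),1);cv2.line(A,(i*13,0),(i*13,585),(0,0,160),1)
for i in range(0,45,5): cv2.putText(A,str(i*10),(0,i*13+10),0,.35,(0,0,255),1);cv2.line(A,(0,i*13),(780,i*13),(0,0,160),1)
cv2.imwrite('pics/crop7.png',A)
```

```text
(no output)
```

View pics/crop7.png

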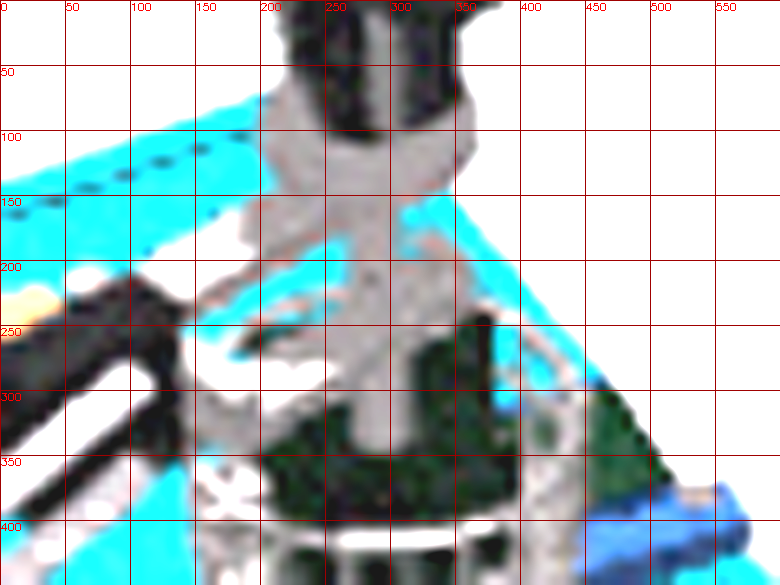

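The stem is in the gap, at crop (293,200), between the far tine and the near tine, and the near lip is at (350,190). It still needs about 31 mm inward and about 3 mm toward the near tine.

```bash
python3 -m creep '[{"x":0,"y":-1,"z":0,"rx":0,"ry":0,"rz":0,"grip":0.1},{"x":2,"y":-1,"z":0,"rx":0,"ry":0,"rz":0,"grip":0.1},{"x":4,"y":-1,"z":0,"rx":0,"ry":0,"rz":0,"grip":0.1},{"x":6,"y":0,"z":0,"rx":0,"ry":0,"rz":0,"grip":0.1},{"x":7,"y":0,"z":0,"rx":0,"ry":0,"rz":0,"grip":0.1},{"x":6,"y":0,"z":0,"rx":0,"ry":0,"rz":0,"grip":0.1},{"x":4,"y":0,"z":0,"rx":0,"ry":0,"rz":0,"grip":0.1},{"x":2,"y":0,"z":0,"rx":0,"ry":0,"rz":0,"grip":0.1},{"x":0,"y":0,"z":0,"rx":0,"ry":0,"rz":0,"grip":0.1},{"x":0,"y":0,"z":0,"rx":0,"ry":0,"rz":0,"grip":0.1}]'
python3 - <<'E'
from h import *
s,R=st([.536,-.0765,.2767])
a=shot('scene');b=shot('top')
A=cv2.resize(a['color'][130:180,220:280],None,fx=7,fy=7,interpolation=cv2.INTER_CUBIC)
B=cv2.resize(b['color'][175:225,325:375],None,fx=7,fy=7,interpolation=cv2.INTER_CUBIC)
A=np.hstack([A,B]);cv2.imwrite('pics/crop8.png',cv2.convertScaleAbs(A,alpha=1.6,beta=15))
E
```

```text
time: 9.72
eef_pos: [0.5342, -0.0756, 0.3052]
tcp_rot: [0.991, 0.132, -0.0, -0.0]
contact_force: [-0.2, -0.2, -2.4]
opening: 0.292
finger_force: 59.2
t 9.72 tcp [534.2 -75.6 305.2] yaw 15.2 q [-0.33 -0.06  1.82 -0.    1.38  0.98] F [-0.2 -0.2 -2.4] op 0.292 ff 59.2
tool-mm [ 1.6  1.4 28.5]
```

View pics/crop8.png

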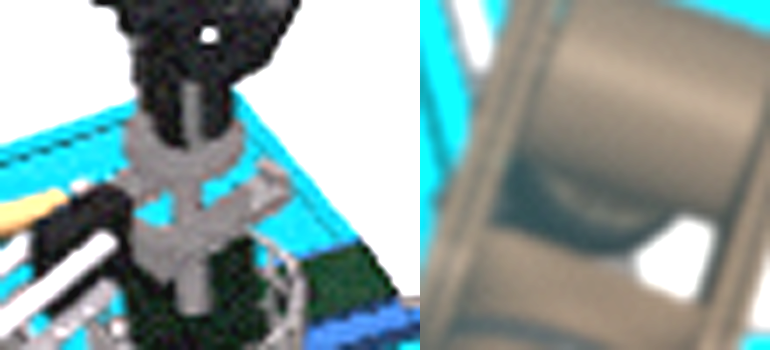

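The stem hangs in the gap, with teal on both sides of it at (155,210) and (220,190), and the collar is above the fork behind the near lip at (275,180). Lowering now.

```bash
python3 -m creep '[{"x":0,"y":0,"z":3,"rx":0,"ry":0,"rz":0,"grip":0.1},{"x":0,"y":0,"z":4,"rx":0,"ry":0,"rz":0,"grip":0.1},{"x":0,"y":0,"z":4,"rx":0,"ry":0,"rz":0,"grip":0.1},{"x":0,"y":0,"z":4,"rx":0,"ry":0,"rz":0,"grip":0.1},{"x":0,"y":0,"z":4,"rx":0,"ry":0,"rz":0,"grip":0.1},{"x":0,"y":0,"z":4,"rx":0,"ry":0,"rz":0,"grip":0.1},{"x":0,"y":0,"z":3,"rx":0,"ry":0,"rz":0,"grip":0.1},{"x":0,"y":0,"z":3,"rx":0,"ry":0,"rz":0,"grip":0.1},{"x":0,"y":0,"z":3,"rx":0,"ry":0,"rz":0,"grip":0.1},{"x":0,"y":0,"z":0,"rx":0,"ry":0,"rz":0,"grip":0.1}]' && python3 -m creep '[{"x":0,"y":0,"z":2,"rx":0,"ry":0,"rz":0,"grip":0.1},{"x":0,"y":0,"z":2,"rx":0,"ry":0,"rz":0,"grip":0.1},{"x":0,"y":0,"z":2,"rx":0,"ry":0,"rz":0,"grip":0.1},{"x":0,"y":0,"z":2,"rx":0,"ry":0,"rz":0,"grip":0.1},{"x":0,"y":0,"z":2,"rx":0,"ry":0,"rz":0,"grip":0.1},{"x":0,"y":0,"z":2,"rx":0,"ry":0,"rz":0,"grip":0.1},{"x":0,"y":0,"z":2,"rx":0,"ry":0,"rz":0,"grip":0.1},{"x":0,"y":0,"z":2,"rx":0,"ry":0,"rz":0,"grip":0.1},{"x":0,"y":0,"z":2,"rx":0,"ry":0,"rz":0,"grip":0.1},{"x":0,"y":0,"z":0,"rx":0,"ry":0,"rz":0,"grip":0.1}]'
python3 - <<'E'
from h import *
s,R=st()
b=shot('top');a=shot('scene')
im=a['color'][130:190,210:290];hsv=cv2.cvtColor(im,cv2.COLOR_BGR2HSV)
cv2.imwrite('pics/crop9.png',im)
# block bounding box (dark) in scene
m=(a['color'][150:185,218:242].max(2)<60).astype(np.uint8);n,l,S,c=cv2.connectedComponentsWithStats(m);i=1+np.argmax(S[1:,4]);print(S[i]+[218,150,0,0,0],c[i]+[218,150])
E
```

```text
time: 10.65
eef_pos: [0.534, -0.0756, 0.2726]
tcp_rot: [0.991, 0.132, -0.0, -0.0]
contact_force: [-0.0, 0.7, -2.2]
opening: 0.292
finger_force: 59.3
time: 11.48
eef_pos: [0.5331, -0.0759, 0.2545]
tcp_rot: [0.991, 0.132, -0.002, -0.0]
contact_force: [-4.1, -1.8, -0.8]
opening: 0.291
finger_force: 59.5
t 11.48 tcp [533.1 -75.9 254.5] yaw 15.2 q [-0.33 -0.03  1.89 -0.    1.29  0.98] F [-4.1 -1.8 -0.8] op 0.291 ff 59.5
[225 161  17  24 172] [234.13372093 170.75      ]
```

The force along the arm (−4.4 N, outward) shows the fork moving outward as it sinks. I'll back off along the arm and check.

```bash
python3 -m creep '[{"x":-1,"y":0,"z":0,"rx":0,"ry":0,"rz":0,"grip":0.1},{"x":-1,"y":0,"z":0,"rx":0,"ry":0,"rz":0,"grip":0.1},{"x":-1,"y":0,"z":0,"rx":0,"ry":0,"rz":0,"grip":0.1},{"x":-1,"y":0,"z":0,"rx":0,"ry":0,"rz":0,"grip":0.1},{"x":0,"y":0,"z":0,"rx":0,"ry":0,"rz":0,"grip":0.1},{"x":0,"y":0,"z":0,"rx":0,"ry":0,"rz":0,"grip":0.1},{"x":0,"y":0,"z":0,"rx":0,"ry":0,"rz":0,"grip":0.1},{"x":0,"y":0,"z":0,"rx":0,"ry":0,"rz":0,"grip":0.1},{"x":0,"y":0,"z":0,"rx":0,"ry":0,"rz":0,"grip":0.1},{"x":0,"y":0,"z":0,"rx":0,"ry":0,"rz":0,"grip":0.1}]'
python3 - <<'E'
from h import *
s,R=st();print(s['wrist_torque'].round(2))
E
```

```text
time: 12.42
eef_pos: [0.5303, -0.0767, 0.2553]
tcp_rot: [0.991, 0.132, 0.0, 0.0]
contact_force: [1.7, -0.2, -0.7]
opening: 0.287
finger_force: 59.4
t 12.42 tcp [530.3 -76.7 255.3] yaw 15.2 q [-0.33 -0.04  1.89  0.    1.29  0.97] F [ 1.7 -0.2 -0.7] op 0.287 ff 59.4
[ 0.04 -0.19  0.08]
```

```bash
python3 -m creep '[{"x":0,"y":0,"z":2,"rx":0,"ry":0,"rz":0,"grip":0.1},{"x":0,"y":0,"z":2,"rx":0,"ry":0,"rz":0,"grip":0.1},{"x":-0.5,"y":0,"z":2,"rx":0,"ry":0,"rz":0,"grip":0.1},{"x":0,"y":0,"z":2,"rx":0,"ry":0,"rz":0,"grip":0.1},{"x":-0.5,"y":0,"z":2,"rx":0,"ry":0,"rz":0,"grip":0.1},{"x":0,"y":0,"z":2,"rx":0,"ry":0,"rz":0,"grip":0.1},{"x":0,"y":0,"z":1,"rx":0,"ry":0,"rz":0,"grip":0.1},{"x":0,"y":0,"z":0,"rx":0,"ry":0,"rz":0,"grip":0.1},{"x":0,"y":0,"z":0,"rx":0,"ry":0,"rz":0,"grip":0.1},{"x":0,"y":0,"z":0,"rx":0,"ry":0,"rz":0,"grip":0.1}]'
python3 - <<'E'
from h import *
F=[]
for i in range(3):
    shot('top');F.append(ctrl.get_state()['contact_force'])
print(np.round(F,2));st();shot('scene')
E
python3 -m creep '[{"x":0,"y":0,"z":1,"rx":0,"ry":0,"rz":0,"grip":0.1},{"x":0,"y":0,"z":1,"rx":0,"ry":0,"rz":0,"grip":0.1},{"x":0,"y":0,"z":1,"rx":0,"ry":0,"rz":0,"grip":0.1},{"x":0,"y":0,"z":1,"rx":0,"ry":0,"rz":0,"grip":0.1},{"x":0,"y":0,"z":1,"rx":0,"ry":0,"rz":0,"grip":0.1},{"x":0,"y":0,"z":0,"rx":0,"ry":0,"rz":0,"grip":0.1},{"x":0,"y":0,"z":0,"rx":0,"ry":0,"rz":0,"grip":0.1},{"x":0,"y":0,"z":0,"rx":0,"ry":0,"rz":0,"grip":0.1},{"x":0,"y":0,"z":0,"rx":0,"ry":0,"rz":0,"grip":0.1},{"x":0,"y":0,"z":0,"rx":0,"ry":0,"rz":0,"grip":0.1}]'
python3 - <<'E'
from h import *
F=[]
for i in range(4):
    a=shot('scene');F.append(ctrl.get_state()['contact_force'])
print(np.round(F,2));st()
E
```

```text
time: 13.25
eef_pos: [0.5294, -0.077, 0.2425]
tcp_rot: [0.991, 0.132, 0.0, 0.0]
contact_force: [2.1, 0.3, -0.7]
opening: 0.293
finger_force: 59.4
[[ 1.39  1.35 -0.04]
 [ 1.79 -0.28 -0.42]
 [ 0.88  0.88  0.48]]
t 13.4 tcp [529.3 -77.  242.5] yaw 15.2 q [-0.33 -0.03  1.91  0.    1.27  0.97] F [0.9 0.9 0.5] op 0.286 ff 59.4
time: 14.28
eef_pos: [0.5293, -0.077, 0.2374]
tcp_rot: [0.991, 0.132, 0.0, 0.0]
contact_force: [1.1, 0.8, -0.4]
opening: 0.284
finger_force: 59.4
[[ 1.1   0.51  0.51]
 [ 1.08 -0.17 -0.55]
 [ 1.09 -0.07  0.21]
 [ 1.31  0.63  1.37]]
t 14.48 tcp [529.3 -77.  237.4] yaw 15.2 q [-0.33 -0.03  1.91  0.    1.26  0.97] F [1.3 0.6 1.4] op 0.287 ff 59.4
```

The weight is carried now (Fz ≈ 0). All 10 views are used, so I'll check the seating by the block's pixel drop: about 39 mm if seated, about 47 mm if the collar is on a lip.

Run:
```python
from h import *
a=load('scene');i0=cv2.imread('pics/scene0.png')
up=4
def big(i,x0,y0,x1,y1): return cv2.resize(cv2.cvtColor(i[y0:y1,x0:x1],6).astype(np.float32),None,fx=up,fy=up,interpolation=cv2.INTER_CUBIC)
t=big(i0,222,155,240,172); S=big(a['color'],212,145,250,200)
r=cv2.matchTemplate(S,t,cv2.TM_CCOEFF_NORMED);_,v,_,p=cv2.minMaxLoc(r);print('shift px',p[0]/up-10,p[1]/up-10,v)
B=np.array([.60,-.060,.275])
ex=np.array([.965,.262,0])
for d,o in((.030,.005),(.039,.005),(.047,.006)): print(d,(proj(a,B-[0,0,d]-o*ex)-proj(a,B)).round(2))
```

```text
shift px 1.75 8.75 0.8325787782669067
0.03 [2.05 6.85]
0.039 [2.27 9.1 ]
0.047 [ 2.72 10.92]
```

The block sank about 38 mm, so the collar is seated on the tines. Releasing slowly.

```bash
python3 -m creep '[{"x":0,"y":0,"z":0,"rx":0,"ry":0,"rz":0,"grip":0.25},{"x":0,"y":0,"z":0,"rx":0,"ry":0,"rz":0,"grip":0.28},{"x":0,"y":0,"z":0,"rx":0,"ry":0,"rz":0,"grip":0.3},{"x":0,"y":0,"z":0,"rx":0,"ry":0,"rz":0,"grip":0.32},{"x":0,"y":0,"z":0,"rx":0,"ry":0,"rz":0,"grip":0.36},{"x":0,"y":0,"z":0,"rx":0,"ry":0,"rz":0,"grip":0.42},{"x":0,"y":0,"z":0,"rx":0,"ry":0,"rz":0,"grip":0.5},{"x":0,"y":0,"z":0,"rx":0,"ry":0,"rz":0,"grip":0.6},{"x":0,"y":0,"z":0,"rx":0,"ry":0,"rz":0,"grip":0.6},{"x":0,"y":0,"z":0,"rx":0,"ry":0,"rz":0,"grip":0.6}]' 20
python3 - <<'E'
from h import *
i0=load('scene')['color']
a=shot('scene');st()
d=cv2.absdiff(i0,a['color']).max(2)
up=4
def big(i,x0,y0,x1,y1): return cv2.resize(cv2.cvtColor(i[y0:y1,x0:x1],6).astype(np.float32),None,fx=up,fy=up,interpolation=cv2.INTER_CUBIC)
for n,(x0,y0,x1,y1) in dict(block=(222,163,240,182),basket=(235,185,270,205)).items():
    r=cv2.matchTemplate(big(a['color'],x0-8,y0-8,x1+8,y1+8),big(i0,x0,y0,x1,y1),5);_,v,_,p=cv2.minMaxLoc(r);print(n,'shift',p[0]/up-8,p[1]/up-8,v)
E
```

```text
time: 15.32
eef_pos: [0.5292, -0.077, 0.2373]
tcp_rot: [0.991, 0.132, -0.0, -0.0]
contact_force: [-0.6, 0.1, -0.5]
opening: 0.601
finger_force: 0.0
t 15.37 tcp [529.3 -77.  237.3] yaw 15.2 q [-0.33 -0.03  1.91 -0.    1.26  0.97] F [-0.1  0.3  0.2] op 0.601 ff 0.0
block shift -0.25 0.0 0.9850084185600281
basket shift 0.0 0.0 0.9723219275474548
```

Released with no bounce (block and basket shift 0 px). Raising clear, closing the fingers, and going to the +y side of the block.

```bash
python3 -m creep '[{"x":0,"y":0,"z":-3,"rx":0,"ry":0,"rz":0,"grip":0.7},{"x":0,"y":0,"z":-6,"rx":0,"ry":0,"rz":0,"grip":0.7},{"x":0,"y":0,"z":-10,"rx":0,"ry":0,"rz":0,"grip":0.7},{"x":0,"y":0,"z":-12,"rx":0,"ry":0,"rz":0,"grip":0.7},{"x":0,"y":0,"z":-12,"rx":0,"ry":0,"rz":0,"grip":0.7},{"x":0,"y":0,"z":-12,"rx":0,"ry":0,"rz":0,"grip":0.7},{"x":0,"y":0,"z":-12,"rx":0,"ry":0,"rz":0,"grip":0.7},{"x":0,"y":0,"z":-8,"rx":0,"ry":0,"rz":0,"grip":0.7},{"x":0,"y":0,"z":-5,"rx":0,"ry":0,"rz":0,"grip":0.7},{"x":0,"y":0,"z":0,"rx":0,"ry":0,"rz":0,"grip":0.7}]' && python3 -m creep '[{"x":4,"y":-4,"z":0,"rx":0,"ry":0,"rz":0,"grip":0.4},{"x":8,"y":-7,"z":0,"rx":0,"ry":0,"rz":0,"grip":0.2},{"x":8,"y":-8,"z":0,"rx":0,"ry":0,"rz":0,"grip":0},{"x":8,"y":-8,"z":0,"rx":0,"ry":0,"rz":0,"grip":0},{"x":8,"y":-8,"z":0,"rx":0,"ry":0,"rz":0,"grip":0},{"x":8,"y":-7,"z":0,"rx":0,"ry":0,"rz":0,"grip":0},{"x":4,"y":-4,"z":0,"rx":0,"ry":0,"rz":0,"grip":0},{"x":0,"y":0,"z":0,"rx":0,"ry":0,"rz":0,"grip":0},{"x":0,"y":0,"z":0,"rx":0,"ry":0,"rz":0,"grip":0},{"x":0,"y":0,"z":0,"rx":0,"ry":0,"rz":0,"grip":0}]'
python3 - <<'E'
from h import *
i0=load('scene')['color'];a=shot('scene');b=shot('top');st()
up=4
def big(i,x0,y0,x1,y1): return cv2.resize(cv2.cvtColor(i[y0:y1,x0:x1],6).astype(np.float32),None,fx=up,fy=up,interpolation=cv2.INTER_CUBIC)
for n,(x0,y0,x1,y1) in dict(basket=(235,185,270,205)).items():
    r=cv2.matchTemplate(big(a['color'],x0-8,y0-8,x1+8,y1+8),big(i0,x0,y0,x1,y1),5);_,v,_,p=cv2.minMaxLoc(r);print(n,'shift',p[0]/up-8,p[1]/up-8,v)
# knob now free in the scene: dark blob around predicted knob centre
q=proj(a,[.5293,-.077,.255]);x,y=q.round().astype(int);print('pred',q)
m=(a['color'][y-14:y+14,x-14:x+14].max(2)<60).astype(np.uint8);n,l,S,c=cv2.connectedComponentsWithStats(m)
for k in range(1,n):
    if S[k,4]>20: print(S[k]+[x-14,y-14,0,0,0],c[k]+[x-14,y-14],plane(a,c[k]+[x-14,y-14],.255).round(4))
E
```

```text
time: 16.2
eef_pos: [0.5298, -0.0772, 0.3192]
tcp_rot: [0.991, 0.132, 0.001, 0.001]
contact_force: [0.7, 0.1, -1.3]
opening: 0.699
finger_force: 0.0
time: 17.03
eef_pos: [0.5635, -0.0201, 0.3173]
tcp_rot: [0.991, 0.132, -0.0, 0.0]
contact_force: [-0.2, -0.7, -0.3]
opening: 0.0
finger_force: 0.0
t 17.13 tcp [563.4 -20.4 317.4] yaw 15.2 q [-0.22 -0.01  1.75 -0.    1.4   1.09] F [-0.1 -1.6 -0.2] op 0.005 ff 0.0
basket shift 0.0 0.0 0.9058663845062256
pred [248.35830426 158.65638614]
[239 145  19  23 213] [247.23943662 153.96713615] [ 0.5224 -0.0983  0.255 ]
[234 165   7   8  47] [236.80851064 169.08510638] [ 0.5802 -0.0515  0.255 ]
```

```bash
python3 -m creep '[{"x":2,"y":0,"z":4,"rx":0,"ry":0,"rz":0,"grip":0},{"x":2,"y":0,"z":8,"rx":0,"ry":0,"rz":0,"grip":0},{"x":2,"y":0,"z":12,"rx":0,"ry":0,"rz":0,"grip":0},{"x":0,"y":0,"z":12,"rx":0,"ry":0,"rz":0,"grip":0},{"x":0,"y":0,"z":12,"rx":0,"ry":0,"rz":0,"grip":0},{"x":0,"y":0,"z":12,"rx":0,"ry":0,"rz":0,"grip":0},{"x":0,"y":0,"z":12,"rx":0,"ry":0,"rz":0,"grip":0},{"x":0,"y":0,"z":8,"rx":0,"ry":0,"rz":0,"grip":0},{"x":0,"y":0,"z":5,"rx":0,"ry":0,"rz":0,"grip":0},{"x":0,"y":0,"z":0,"rx":0,"ry":0,"rz":0,"grip":0}]' && python3 -m creep '[{"x":0,"y":2,"z":0,"rx":0,"ry":0,"rz":0,"grip":0},{"x":0,"y":3,"z":0,"rx":0,"ry":0,"rz":0,"grip":0},{"x":0,"y":3,"z":0,"rx":0,"ry":0,"rz":0,"grip":0},{"x":0,"y":3,"z":0,"rx":0,"ry":0,"rz":0,"grip":0},{"x":0,"y":2,"z":0,"rx":0,"ry":0,"rz":0,"grip":0},{"x":0,"y":2,"z":0,"rx":0,"ry":0,"rz":0,"grip":0},{"x":0,"y":2,"z":0,"rx":0,"ry":0,"rz":0,"grip":0},{"x":0,"y":2,"z":0,"rx":0,"ry":0,"rz":0,"grip":0},{"x":0,"y":2,"z":0,"rx":0,"ry":0,"rz":0,"grip":0},{"x":0,"y":2,"z":0,"rx":0,"ry":0,"rz":0,"grip":0}]'
python3 - <<'E'
from h import *
s,R=st()
d=s['eef_pos'][:2]-[.5293,-.077];e=np.radians(14.7);print('behind seat',d@[np.cos(e),np.sin(e)],'lateral',d@[-np.sin(e),np.cos(e)])
E
```

```text
time: 17.97
eef_pos: [0.5686, -0.0183, 0.2305]
tcp_rot: [0.991, 0.132, -0.001, -0.0]
contact_force: [-0.4, -0.2, 0.2]
opening: 0.001
finger_force: 0.0
time: 18.8
eef_pos: [0.5753, -0.0406, 0.2322]
tcp_rot: [0.991, 0.132, -0.0, -0.0]
contact_force: [-0.9, 1.5, -0.5]
opening: 0.002
finger_force: 0.4
t 18.8 tcp [575.3 -40.6 232.2] yaw 15.2 q [-0.25  0.07  1.82  0.    1.25  1.06] F [-0.9  1.5 -0.5] op 0.002 ff 0.4
behind seat 0.0537331821748105 lateral 0.02353173938199461
```

```bash
python3 -m creep '[{"x":-0.2,"y":2,"z":0,"rx":0,"ry":0,"rz":-0.5,"grip":0},{"x":-0.4,"y":4,"z":0,"rx":0,"ry":0,"rz":-1,"grip":0},{"x":-0.6,"y":5.9,"z":0,"rx":0,"ry":0,"rz":-1.5,"grip":0},{"x":-0.6,"y":5.9,"z":0,"rx":0,"ry":0,"rz":-1.5,"grip":0},{"x":-0.6,"y":5.9,"z":0,"rx":0,"ry":0,"rz":-1.5,"grip":0},{"x":-0.6,"y":5.9,"z":0,"rx":0,"ry":0,"rz":-1.5,"grip":0},{"x":-0.6,"y":5.9,"z":0,"rx":0,"ry":0,"rz":-1.5,"grip":0},{"x":-0.6,"y":5.9,"z":0,"rx":0,"ry":0,"rz":-1.5,"grip":0},{"x":-0.4,"y":4,"z":0,"rx":0,"ry":0,"rz":-1,"grip":0},{"x":-0.2,"y":2,"z":0,"rx":0,"ry":0,"rz":-0.5,"grip":0}]' && python3 -m creep '[{"x":-0.2,"y":2,"z":0,"rx":0,"ry":0,"rz":-0.5,"grip":0},{"x":-0.4,"y":4,"z":0,"rx":0,"ry":0,"rz":-1,"grip":0},{"x":-0.6,"y":5.9,"z":0,"rx":0,"ry":0,"rz":-1.5,"grip":0},{"x":-0.6,"y":5.9,"z":0,"rx":0,"ry":0,"rz":-1.5,"grip":0},{"x":-0.6,"y":5.9,"z":0,"rx":0,"ry":0,"rz":-1.5,"grip":0},{"x":-0.6,"y":5.9,"z":0,"rx":0,"ry":0,"rz":-1.5,"grip":0},{"x":-0.6,"y":5.9,"z":0,"rx":0,"ry":0,"rz":-1.5,"grip":0},{"x":-0.6,"y":5.9,"z":0,"rx":0,"ry":0,"rz":-1.5,"grip":0},{"x":-0.4,"y":4,"z":0,"rx":0,"ry":0,"rz":-1,"grip":0},{"x":-0.2,"y":2,"z":0,"rx":0,"ry":0,"rz":-0.5,"grip":0}]'
python3 - <<'E'
from h import *
s,R=st()
A=np.array([.795,-.010])
# pusher -> block angle: lateral 23.5
d=s['eef_pos'][:2]-A;r=np.hypot(*d);phi=np.degrees(np.arctan2(-d[1],-d[0]));print('r',r,'arm angle est',phi+np.degrees(np.arcsin(.0235/r)))
d0=np.array([.5753,-.0406])-A;r0=np.hypot(*d0);print('start est',np.degrees(np.arctan2(-d0[1],-d0[0]))+np.degrees(np.arcsin(.0235/r0)),r0)
a=shot('scene');b=shot('top');cv2.imwrite('pics/s_mid.png',a['color']);cv2.imwrite('pics/t_mid.png',b['color'])
E
```

```text
time: 19.63
eef_pos: [0.5876, -0.0872, 0.2323]
tcp_rot: [0.972, 0.236, -0.0, -0.0]
contact_force: [-0.8, 2.1, 0.2]
opening: 0.001
finger_force: 0.9
time: 20.47
eef_pos: [0.609, -0.1297, 0.2323]
tcp_rot: [0.942, 0.336, -0.0, 0.0]
contact_force: [-0.4, 0.8, -0.8]
opening: -0.001
finger_force: 0.5
t 20.47 tcp [ 609.  -129.7  232.3] yaw 39.3 q [-0.37  0.17  1.71 -0.    1.26  0.51] F [-0.4  0.8 -0.8] op -0.001 ff 0.5
r 0.22115092388129534 arm angle est 38.85445074376435
start est 14.01060035769326 0.22182076097606374
```

```bash
python3 -m creep '[{"x":-0.2,"y":2,"z":0,"rx":0,"ry":0,"rz":-0.5,"grip":0},{"x":-0.4,"y":4,"z":0,"rx":0,"ry":0,"rz":-1,"grip":0},{"x":-0.4,"y":4.3,"z":0,"rx":0,"ry":0,"rz":-1.1,"grip":0},{"x":-0.5,"y":4.7,"z":0,"rx":0,"ry":0,"rz":-1.2,"grip":0},{"x":-0.5,"y":4.7,"z":0,"rx":0,"ry":0,"rz":-1.2,"grip":0},{"x":-0.4,"y":4,"z":0,"rx":0,"ry":0,"rz":-1,"grip":0},{"x":-0.3,"y":3,"z":0,"rx":0,"ry":0,"rz":-0.8,"grip":0},{"x":-0.2,"y":2,"z":0,"rx":0,"ry":0,"rz":-0.5,"grip":0},{"x":-0.1,"y":1,"z":0,"rx":0,"ry":0,"rz":-0.3,"grip":0},{"x":0,"y":0,"z":0,"rx":0,"ry":0,"rz":0,"grip":0}]' && python3 -m creep '[{"x":0,"y":-2,"z":0,"rx":0,"ry":0,"rz":0,"grip":0},{"x":0,"y":-5,"z":0,"rx":0,"ry":0,"rz":0,"grip":0},{"x":0,"y":-10,"z":0,"rx":0,"ry":0,"rz":0,"grip":0},{"x":0,"y":-15,"z":0,"rx":0,"ry":0,"rz":0,"grip":0},{"x":0,"y":-20,"z":0,"rx":0,"ry":0,"rz":0,"grip":0},{"x":0,"y":-25,"z":0,"rx":0,"ry":0,"rz":0,"grip":0},{"x":0,"y":-25,"z":0,"rx":0,"ry":0,"rz":0,"grip":0},{"x":0,"y":-25,"z":0,"rx":0,"ry":0,"rz":0,"grip":0},{"x":0,"y":-15,"z":0,"rx":0,"ry":0,"rz":0,"grip":0},{"x":0,"y":-5,"z":0,"rx":0,"ry":0,"rz":0,"grip":0}]'
python3 - <<'E'
from h import *
st();a=shot('scene');b=shot('top')
A=np.array([.795,-.010]);r=.276
for th in(45,47,49):
    t=np.radians(th);K=[*(A-r*np.array([np.cos(t),np.sin(t)])),.2535];print(th,np.round(K,3),'scene',proj(a,K).round(1),'top',proj(b,K).round(1))
for n,c in(('scene',a),('top',b)):
    K=[.608,-.215,.2535];x,y=proj(c,K).round().astype(int)
    g=c['color'][y-22:y+22,x-22:x+22].max(2)
    for th in(60,80):
        m=(g<th).astype(np.uint8);k,l,S,ce=cv2.connectedComponentsWithStats(m)
        for i in range(1,k):
            if S[i,4]>12: print(n,th,(S[i]+[x-22,y-22,0,0,0]).tolist(),(ce[i]+[x-22,y-22]).round(2),plane(c,ce[i]+[x-22,y-22],.2535)[:2].round(4))
E
```

```text
time: 21.4
eef_pos: [0.627, -0.1533, 0.2323]
tcp_rot: [0.918, 0.397, 0.0, 0.0]
contact_force: [-0.9, -1.0, 0.2]
opening: -0.006
finger_force: 0.0
time: 22.23
eef_pos: [0.5175, -0.0503, 0.2323]
tcp_rot: [0.917, 0.398, -0.0, -0.0]
contact_force: [0.3, -0.5, 0.4]
opening: -0.001
finger_force: 0.0
t 22.23 tcp [517.5 -50.3 232.3] yaw 46.9 q [-0.29 -0.06  1.95  0.    1.25  0.46] F [ 0.3 -0.5  0.4] op -0.001 ff 0.0
45 [ 0.6   -0.205  0.254] scene [210.1 143. ] top [383.4 190.9]
47 [ 0.607 -0.212  0.254] scene [207.2 142.5] top [385.4 188.8]
49 [ 0.614 -0.218  0.254] scene [204.3 142.1] top [387.4 186.7]
scene 60 [184, 120, 41, 32, 694] [201.23 130.52] [ 0.5993 -0.2789]
scene 60 [197, 152, 10, 12, 68] [201.07 157.71] [ 0.6521 -0.1531]
scene 80 [184, 120, 41, 32, 713] [201.22 130.72] [ 0.5997 -0.278 ]
scene 80 [196, 152, 11, 12, 74] [200.97 157.69] [ 0.6523 -0.1533]
top 60 [368, 174, 8, 11, 28] [371.96 179.54] [ 0.6362 -0.1686]
top 60 [380, 187, 7, 7, 33] [383.27 190.33] [ 0.6016 -0.2047]
top 60 [367, 192, 5, 15, 29] [369.21 198.38] [ 0.5741 -0.1591]
top 80 [367, 173, 10, 12, 55] [371.49 178.8 ] [ 0.6386 -0.1671]
top 80 [380, 187, 8, 8, 47] [383.43 190.38] [ 0.6014 -0.2052]
top 80 [364, 191, 9, 16, 78] [367.96 197.97] [ 0.5753 -0.1551]
```

Run:
```python
from h import *
a=load('scene');b=load('top');i0=cv2.imread('pics/scene0.png')
g=lambda p:((p[0]+.5)/4-.5+150,(p[1]+.5)/4-.5+140)
L,Rr,Bt=[plane(a,g(p),.033)[:2] for p in((138,192),(363,236),(206,296))]
print('scene tray L,R,B',L,Rr,Bt,'mid',(L+Rr)/2,np.linalg.norm(L-Rr),np.linalg.norm(L-Bt),np.linalg.norm(Rr-Bt))
# top: tray rim right/bottom edges, now: column/row transitions teal<->grey
i=b['color'];hs=cv2.cvtColor(i,cv2.COLOR_BGR2HSV)
t0=cv2.imread('pics/top0.png');h0=cv2.cvtColor(t0,cv2.COLOR_BGR2HSV)
m=(h0[170:240,335:410,1]<110).astype(np.uint8)
print('cols grey per row', [(170+r,335+np.flatnonzero(m[r]).min(),335+np.flatnonzero(m[r]).max()) for r in range(8,58,6) if m[r].any()])
print('rows per col',[(335+c,170+np.flatnonzero(m[:,c]).min(),170+np.flatnonzero(m[:,c]).max()) for c in range(22,58,6)])
```

```text
scene tray L,R,B [ 0.69049129 -0.2857129 ] [ 0.54013963 -0.13923303] [ 0.68613464 -0.13994633] mid [ 0.61531546 -0.21247296] 0.20990944548896828 0.14583166768539677 0.14599675805936577
cols grey per row [(178, np.int64(338), np.int64(342)), (184, np.int64(335), np.int64(393)), (190, np.int64(335), np.int64(393)), (196, np.int64(335), np.int64(393)), (202, np.int64(335), np.int64(393)), (208, np.int64(335), np.int64(394)), (214, np.int64(335), np.int64(394)), (220, np.int64(338), np.int64(394))]
rows per col [(357, np.int64(182), np.int64(222)), (363, np.int64(182), np.int64(222)), (369, np.int64(182), np.int64(222)), (375, np.int64(182), np.int64(222)), (381, np.int64(182), np.int64(222)), (387, np.int64(182), np.int64(222))]
```

Basket knob (top view) is at θ≈45.4°. The tray centre (0.613,−0.213) needs θ≈48°, so I'll nudge about 10.5 mm more at the block.

```bash
python3 -m creep '[{"x":0,"y":4,"z":0,"rx":0,"ry":0,"rz":0,"grip":0},{"x":0,"y":10,"z":0,"rx":0,"ry":0,"rz":0,"grip":0},{"x":0,"y":16,"z":0,"rx":0,"ry":0,"rz":0,"grip":0},{"x":0,"y":20,"z":0,"rx":0,"ry":0,"rz":0,"grip":0},{"x":0,"y":20,"z":0,"rx":0,"ry":0,"rz":0,"grip":0},{"x":0,"y":20,"z":0,"rx":0,"ry":0,"rz":0,"grip":0},{"x":0,"y":18,"z":0,"rx":0,"ry":0,"rz":0,"grip":0},{"x":0,"y":14,"z":0,"rx":0,"ry":0,"rz":0,"grip":0},{"x":0,"y":8,"z":0,"rx":0,"ry":0,"rz":0,"grip":0},{"x":0,"y":5,"z":0,"rx":0,"ry":0,"rz":0,"grip":0}]' && python3 -m creep '[{"x":0,"y":4,"z":0,"rx":0,"ry":0,"rz":0,"grip":0},{"x":0,"y":3,"z":0,"rx":0,"ry":0,"rz":0,"grip":0},{"x":0,"y":3,"z":0,"rx":0,"ry":0,"rz":0,"grip":0},{"x":0,"y":3,"z":0,"rx":0,"ry":0,"rz":0,"grip":0},{"x":0,"y":3,"z":0,"rx":0,"ry":0,"rz":0,"grip":0},{"x":0,"y":2.5,"z":0,"rx":0,"ry":0,"rz":0,"grip":0},{"x":0,"y":2,"z":0,"rx":0,"ry":0,"rz":0,"grip":0},{"x":0,"y":1,"z":0,"rx":0,"ry":0,"rz":0,"grip":0},{"x":0,"y":0.5,"z":0,"rx":0,"ry":0,"rz":0,"grip":0},{"x":0,"y":0,"z":0,"rx":0,"ry":0,"rz":0,"grip":0}]' && python3 -m creep '[{"x":0,"y":-2,"z":0,"rx":0,"ry":0,"rz":0,"grip":0},{"x":0,"y":-5,"z":0,"rx":0,"ry":0,"rz":0,"grip":0},{"x":0,"y":-10,"z":0,"rx":0,"ry":0,"rz":0,"grip":0},{"x":0,"y":-15,"z":0,"rx":0,"ry":0,"rz":0,"grip":0},{"x":0,"y":-20,"z":0,"rx":0,"ry":0,"rz":0,"grip":0},{"x":0,"y":-25,"z":0,"rx":0,"ry":0,"rz":0,"grip":0},{"x":0,"y":-25,"z":0,"rx":0,"ry":0,"rz":0,"grip":0},{"x":0,"y":-25,"z":0,"rx":0,"ry":0,"rz":0,"grip":0},{"x":0,"y":-20,"z":0,"rx":0,"ry":0,"rz":0,"grip":0},{"x":0,"y":-10,"z":0,"rx":0,"ry":0,"rz":0,"grip":0}]'
python3 - <<'E'
from h import *
st();b=shot('top');a=shot('scene')
x,y=386,188
g=b['color'][y-14:y+14,x-14:x+14].max(2)
m=(g<80).astype(np.uint8);k,l,S,ce=cv2.connectedComponentsWithStats(m)
for i in range(1,k):
    if S[i,4]>12:
        P=plane(b,ce[i]+[x-14,y-14],.2535)[:2];d=[.795,-.010]-P;print((S[i]+[x-14,y-14,0,0,0]).tolist(),P.round(4),np.degrees(np.arctan2(d[1],d[0])),np.hypot(*d))
# bystanders: boards/syringe/etc changes vs. start (top and scene) outside arm area
for n,c,f in(('top',b,'top0.png'),('scene',a,'scene0.png')):
    i0=cv2.imread('pics/'+f)
    up=4
    G=lambda im,x0,y0,x1,y1:cv2.resize(cv2.cvtColor(im[y0:y1,x0:x1],6).astype(np.float32),None,fx=up,fy=up,interpolation=2)
    R=dict(top=dict(boarda=(306,203,326,217),parts=(245,177,283,220),driver=(205,183,218,236),brush=(410,193,426,244),clamp=(366,244,392,278),boardb=(297,238,315,251),syr=(302,257,318,272)),scene=dict(boarda=(238,228,258,246),boardb=(278,218,298,238),syr=(295,194,312,224),parts=(234,256,298,310),clamp=(246,163,284,186)))[n]
    for k,(x0,y0,x1,y1) in R.items():
        r=cv2.matchTemplate(G(c['color'],x0-5,y0-5,x1+5,y1+5),G(i0,x0,y0,x1,y1),5);_,v,_,p=cv2.minMaxLoc(r);print(n,k,p[0]/up-5,p[1]/up-5,round(v,2))
E
```

```text
time: 23.17
eef_pos: [0.6191, -0.1467, 0.2316]
tcp_rot: [0.918, 0.397, -0.0, -0.0]
contact_force: [-0.8, -0.6, -0.2]
opening: -0.005
finger_force: 0.0
time: 24.0
eef_pos: [0.6341, -0.1598, 0.2323]
tcp_rot: [0.918, 0.397, 0.0, 0.0]
contact_force: [-0.7, 0.7, 0.7]
opening: -0.001
finger_force: 0.3
time: 24.83
eef_pos: [0.5175, -0.0503, 0.2323]
tcp_rot: [0.917, 0.398, 0.0, -0.0]
contact_force: [-0.6, -0.5, -0.0]
opening: 0.002
finger_force: 0.0
t 24.83 tcp [517.5 -50.3 232.3] yaw 46.9 q [-0.29 -0.06  1.95  0.    1.25  0.46] F [-0.6 -0.5 -0. ] op 0.002 ff 0.0
[372, 174, 7, 10, 41] [ 0.6411 -0.1775] 47.42793334588336 0.22750191646845186
[383, 184, 8, 8, 44] [ 0.6115 -0.2142] 48.06826480325922 0.27453711134021863
[372, 194, 3, 8, 20] [ 0.5754 -0.1708] 36.21392400811653 0.27212384733515055
top boarda -0.5 -0.25 0.59
top parts 0.0 0.0 1.0
top driver 0.0 0.0 1.0
top brush 0.0 0.0 1.0
top clamp 0.0 0.0 1.0
top boardb -0.5 -0.25 0.85
top syr 5.0 5.0 0.23
scene boarda 0.0 0.0 0.99
scene boardb 0.0 0.0 0.88
scene syr 0.0 0.0 0.77
scene parts 0.0 0.0 0.99
scene clamp 0.0 0.0 0.96
```

The knob is at (0.6115,−0.2142), within about 2 mm of the tray centre. The bystanders are unmoved; the low match scores are occlusion or shadow. I'll check it is at rest, then hand in.

```bash
python3 -m creep '[{"x":0,"y":0,"z":0,"rx":0,"ry":0,"rz":0,"grip":0},{"x":0,"y":0,"z":0,"rx":0,"ry":0,"rz":0,"grip":0},{"x":0,"y":0,"z":0,"rx":0,"ry":0,"rz":0,"grip":0},{"x":0,"y":0,"z":0,"rx":0,"ry":0,"rz":0,"grip":0},{"x":0,"y":0,"z":0,"rx":0,"ry":0,"rz":0,"grip":0},{"x":0,"y":0,"z":0,"rx":0,"ry":0,"rz":0,"grip":0},{"x":0,"y":0,"z":0,"rx":0,"ry":0,"rz":0,"grip":0},{"x":0,"y":0,"z":0,"rx":0,"ry":0,"rz":0,"grip":0},{"x":0,"y":0,"z":0,"rx":0,"ry":0,"rz":0,"grip":0},{"x":0,"y":0,"z":0,"rx":0,"ry":0,"rz":0,"grip":0}]'
python3 - <<'E'
from h import *
from plant import sign_off
p=load('top')['color'];q=load('scene')['color'];b=shot('top');a=shot('scene')
D=[int((cv2.absdiff(u,v).max(2)>40).sum()) for u,v in((p,b['color']),(q,a['color']))];print('changed px',D)
if max(D)<60: print(sign_off())
E
```

```text
time: 25.77
eef_pos: [0.5196, -0.0523, 0.2323]
tcp_rot: [0.918, 0.397, -0.0, -0.0]
contact_force: [0.1, 1.0, -0.1]
opening: 0.004
finger_force: 0.0
changed px [43, 532]
```

The robot itself was still settling by about 3 mm, so I'll compare a fresh pair.

Run:
```python
from h import *
from plant import sign_off
p=load('top')['color'];q=load('scene')['color']
for _ in range(6): b=shot('top')
a=shot('scene')
D=[int((cv2.absdiff(u,v).max(2)>40).sum()) for u,v in((p,b['color']),(q,a['color']))];print('changed px',D)
if max(D)<60: print(sign_off())
```

```text
changed px [0, 1]
the job is handed in; nothing more can be done
None
```

Handed in: the basket hangs by its collar in the fork, at rest about 2 mm from the middle of the plain drip tray by the cameras, with the robot clear and the bystanders showing no movement in the pictures.

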